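# Put the sole press lever into float

### The arm

A 6-joint arm with a two-finger parallel gripper is mounted at the origin on the work surface. World frame = base frame: x ahead of the robot, y to its left, z up, the work surface at z = 0. Lengths are in m, angles in degrees, forces in N, time in s.
With the tool pointing down it reaches from about 0.3 to 0.825 m from the base axis. Payload 5.4 kg.
Tool frame: the origin (TCP) lies between the finger pads; the fingertips stand 17 mm ahead of it and the grasp point (between the pads) lies 2 mm behind it; z points along the fingers, y is the line along which they close (so a half turn about z gives the same grasp; the last joint's range is limited). The gripper opens to 92 mm and grips with 3 to 60 N. Pads are 20 mm wide; open, the fingers measure 128 mm over their backs; the gripper's body (75 mm by 189 mm) begins 69 mm behind the grasp point.
Start: joints at [-87.382, 9.076, 91.501, -0, 79.423, -12.038], TCP at [0.145, -0.556, 0.232] pointing down, gripper open.
Joint ranges: [-166.64, 166.64], [-54.1, 131.32], [10.49, 154.53], [-73.88, 253.88], [9.74, 151.15], [-171.62, 171.62]. Speed limits (degrees/s): [147.25, 147.25, 180, 180, 180, 180].

### API

Orientations are given as a 3x3 rotation matrix whose columns are the frame's x, y, z axes.
In Python, from rig import bot gives the robot as it stands.
- The arm moves only by the shell command python3 -m jog 'ROWS'. ROWS is text: rows parted by semicolons, each of 5 numbers parted by spaces: the opening, from 0 (shut) to 1 (fully open), then the shift along the tool's x, y, z as a fraction of full scale, then the turn about the tool's z as a fraction of full scale. A call has 1 to 8 rows; each row shifts and turns the commanded pose from where the row before left it, along the tool's axes as they then stand; what a row does not reach is not made up. Full scale, the value 1, is 50 mm for a shift and 0.12 rad for a turn. A row lasts 1/8 s, in which the tool goes at most 62.5 mm and 10.7 degrees, less where a joint would pass 70% of its speed; a pose out of reach is approached as far as the arm can. A call with a number of a shift or a turn outside -1 to 1 is refused whole. A call with a gripper value outside its range is refused whole. The fingers move at their own pace and stop on an object; the grip force is fixed at half the most. Time passes only in rows, so rows that do not move let the fingers close. It gives the time, the measured TCP pose, the force, the opening and the grip force at its end, in the units of the state.
- bot.get_obs(): the state, without advancing time (a new reading comes with each control period).
- bot.capture(name): name is "scene" or "top" or "wrist"; returns the picture (384x512x3 uint8, red, green, blue); there is no depth.
- bot.camera_info(name): a dict with "fx", "fy", "cx", "cy" (pixels), "origin" and "orientation" of the camera in the world; the wrist camera has in their place "mount" (4x4, takes a point from camera to tool coordinates, whose origin is the TCP and whose axes are the flange's). Camera axes: x right, y up, looking along -z (the intrinsics and any distortion apply to the point x, -y, -z); pixel columns grow to the right and rows downward; lengths in m; the calibration is good to about 2 mm. The wrist camera is an equidistant fisheye: a pixel r from the principal point sees the ray r / f radians off the axis. A picture is of the moment at which its call begins: read the wrist's pose just before it. camera_info takes no time and is no camera call.
- bot.hand_in(): hands the job in; it is judged then, once.
The state is a dict: "time_s": time; "qpos": joint angles; "dq": joint speeds; "joint_torque": joint torques, N m; "ee_pos": TCP position; "tool_rot": TCP orientation; "wrist_force": force on the tool from outside, world axes, zero at the start; "torque": the same for the moment, N m; "gripper_width": finger opening in m; "finger_force": force on a finger pad.
Only numpy, scipy, OpenCV 4.12 (cv2) and the standard library are available. Lean on these libraries where they do the work, as an engineer would, in place of code of your own. Each camera call takes 0.05 s, during which the arm holds its last target. There are 200 camera calls.

### The job

The sole press must float: take the lever with the long straight grip through its stepped gate (away from you, across to the right, then away again), push it past the stiffer spring detent right up to the end stop of the float notch at the far end of the gate, and leave it there. Feel for the stops and the snap: never load the grip with more than about 45 N, and leave the ball-knob lever and the things on the bench where they are.

Things in the scene. Friction and masses are not known exactly. Their poses are not given: they have to be found in the camera images.
- console: The lever console of the press, bolted down: grey box 160 x 110 mm with a steel gate plate on top, 130 mm high. Origin: centre of its underside. Its x axis points away from the robot, y to the left, z up.
- gate_mid (a point): Middle of the Z-shaped slot, on the gate plate's top. The slot is 16 mm wide (right lane 14.5) for a 12 mm stem: left lane (y = +15 mm) from 38 mm nearer up to the middle, cross slot at x = 0, right lane (y = -15 mm) from the middle to the far end, the float notch. A steel roller (16 mm) on a spring, in a dark housing 20 mm high, sticks into the right lane from its right edge: the detent.
- grip: The lever's grip: upright black ribbed round bar, 28 mm in diameter, 88 mm long, round ends. Origin: its middle, 165 mm from the lever's pivot, so about 185 mm above the bench. z runs up along the lever. Its lower end clears the gate plate by about 10 mm. Moving it takes about 3 N, over the detent 10 to 24 N. It stays where left, but may be pushed back if left on the near flank of the roller.
- grip_top (a point): Top end of that grip, 209 mm from the pivot.
- pivot (a point): The pivot of the lever's both joints, inside the console, 20 mm above the bench under the middle of the gate.
- fore (a joint): Lever angle along the lanes, rad: 0 upright, + away from the robot. Starts in the left lane at -0.27 to -0.14; that lane ends at about +0.02. In the right lane the detent roller and the end stop sit on one adjustable block: the lever meets the roller at 0.09 to 0.17, snaps over at 0.19 to 0.26, ends at 0.30 to 0.37 (always about 0.11 past the snap). How it is set is not told: feel it.
- side (a joint): Lever angle across the lanes, rad: positive to the console's right (-y). About -0.14 in the left lane, about +0.14 in the right lane (play 0.03).
- console2: The neighbouring console, same box, with a plain straight slot: leave alone. The two consoles may stand either way round. Origin: centre of its underside.
- ball_knob (a point): Centre of the 42 mm black ball knob on the neighbour's lever, about 195 mm above the bench: must not be moved.
- last: A wooden shoe last, 240 mm long, 100 mm high, lying loose on the bench beyond the consoles. Origin: centre of its underside.
- tin: A closed tin, 80 mm in diameter, 100 mm high, on the bench at the left. Origin: centre of its underside.
- mallet: A hammer, 260 mm long, lying on the bench at the right. Origin: centre of its underside.

How it is judged:
By the outcome, as a careful person would: the job done as asked, in the order asked, and still so for the second after the job is handed in, with the robot touching nothing.
It also fails if it takes over 48 s, if anything falls off the work surface, if the arm or the gripper's body presses on something with over 40 N, if the wrist force passes 120 N, or if a joint passes its speed limit or range.

## Working session

There is one attempt and no reset: what is moved stays moved. The work goes in short steps, Python scripts to look and compute and a shell command to move; the robot and the scene stay as the last step left them, time stands still between calls to the robot, and variables do not carry over. Pictures are saved under pics/ and viewed, at most 10 in all, crops included, and the job is handed in when it is done.

```bash
mkdir -p pics; ls
python3 - <<'E'
from rig import bot
import cv2,numpy as np
for n in("scene","top"):
    i=bot.capture(n); cv2.imwrite(f"pics/{n}0.png",i[:,:,::-1]); print(n,bot.camera_info(n))
a=[cv2.imread(f"pics/{n}0.png") for n in("scene","top")]
o=bot.get_obs(); print(o)
print(bot.camera_info("wrist"))
E
```

```text
pics
scene {'fx': 374.9425509584766, 'fy': 374.9425509584766, 'cx': 255.52452838445734, 'cy': 188.99201383838368, 'origin': array([1.25690622, 0.48568349, 1.04889681]), 'orientation': array([[-0.61712718, -0.59456581,  0.51540813],
       [ 0.7868228 , -0.45963073,  0.41188527],
       [-0.00799548,  0.65972046,  0.75146855]])}
top {'fx': 487.70477466777083, 'fy': 487.70477466777083, 'cx': 249.0592895461216, 'cy': 200.06768689011543, 'origin': array([0.26481619, 0.00451448, 1.83544904]), 'orientation': array([[-0.04478538,  0.9779763 , -0.20385445],
       [-0.99899311, -0.044385  ,  0.00653804],
       [-0.00265403,  0.203942  ,  0.97897938]])}
{'time_s': 0.1, 'qpos': array([-8.73828083e+01,  9.10840654e+00,  9.15634850e+01,  4.78051288e-04,
        7.94239341e+01, -1.20389665e+01]), 'dq': array([ 0.04614488, -0.01133609, -0.11366609,  0.05261551,  0.00969126,
        0.03608731]), 'joint_torque': array([-3.67239609e-04, -3.86502993e+01, -3.22960317e+01,  7.02494010e-02,
        3.38813185e-02, -4.89349839e-05]), 'ee_pos': array([ 0.14543153, -0.55575578,  0.23073644]), 'tool_rot': array([[ 9.67462043e-01,  2.53016188e-01, -6.81763833e-05],
       [ 2.53015946e-01, -9.67460665e-01,  1.67110249e-03],
       [ 3.56858013e-04, -1.63397794e-03, -9.99998601e-01]]), 'wrist_force': array([ 0.63633423, -1.0294007 , -0.15972379]), 'torque': array([ 0.01973533, -0.04229761,  0.0441863 ]), 'finger_force': 0.0, 'gripper_width': 0.09191970169666332}
{'fx': 297.3186396354542, 'fy': 297.3186396354542, 'cx': 250.4470461465903, 'cy': 193.94078921735496, 'mount': array([[-5.19147096e-04,  9.69268570e-01,  2.46004409e-01,
         6.83644681e-02],
       [ 9.99999610e-01,  6.78798489e-04, -5.64181547e-04,
        -1.36990782e-03],
       [-7.13830862e-04,  2.46004020e-01, -9.69268545e-01,
        -1.52146519e-01],
       [ 0.00000000e+00,  0.00000000e+00,  0.00000000e+00,
         1.00000000e+00]])}
```

View pics/top0.png

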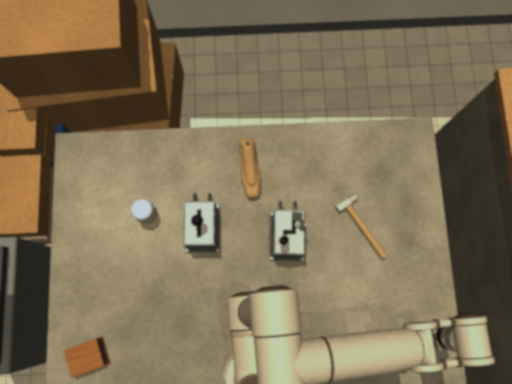

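View pics/scene0.png

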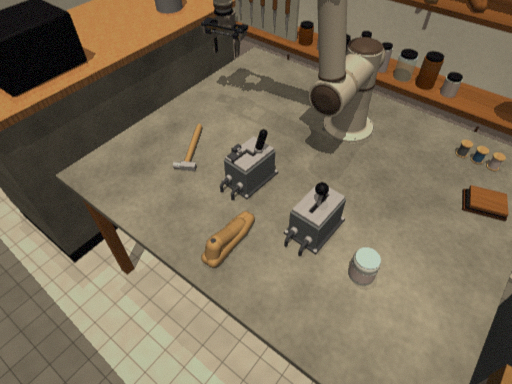

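The top view shows the Z-gate console on the robot's right, around (288,232), with the grip at about (284,240). The ball-knob console is on the left, at (201,225). In the scene view the grip is at about (262,138). I'll enlarge both crops.

Run:
```python
import cv2,numpy as np
t=cv2.imread("pics/top0.png")[195:270,250:325]; s=cv2.imread("pics/scene0.png")[120:205,210:285]
t=cv2.resize(t,(400,400),interpolation=3); s=cv2.resize(s,(375,425),interpolation=3)
c=np.zeros((425,775,3),np.uint8); c[:400,:400]=t; c[:,400:]=s
cv2.imwrite("pics/c0.png",c)
```

```text
(no output)
```

View pics/c0.png

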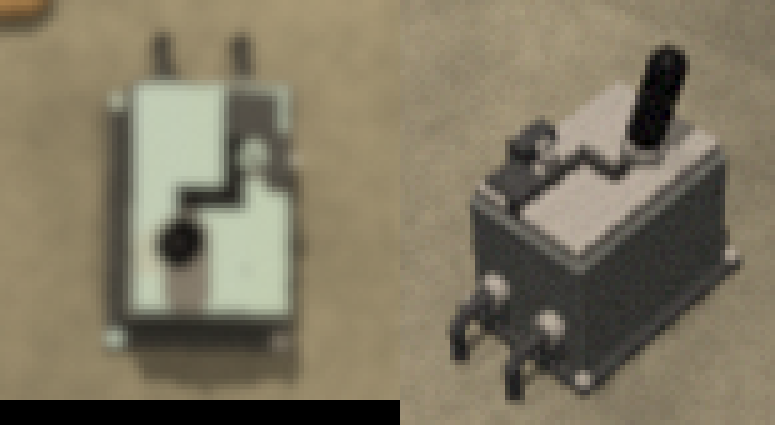

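In the top crop, the plate corners are at about (132,82), (290,88), (290,318) and (128,312), and the grip is at (181,241). In the scene crop, the grip's top is at about (668,55) and its lower end at (640,140). Next I'll convert these to positions.

```bash
cat > h.py <<'E'
import numpy as np
from rig import bot
def ray(n,u,v):
    c=bot.camera_info(n); d=np.array([(u-c["cx"])/c["fx"],-(v-c["cy"])/c["fy"],-1.]); return c["origin"],c["orientation"]@d
def atz(n,u,v,z):
    o,d=ray(n,u,v); return o+d*(z-o[2])/d[2]
def tri(a,b):
    (o,d),(p,e)=a,b; d=d/np.linalg.norm(d);e=e/np.linalg.norm(e)
    s=np.linalg.lstsq(np.c_[d,-e],p-o,rcond=None)[0]; A=o+d*s[0];B=p+e*s[1]; return (A+B)/2,np.linalg.norm(A-B)
E
python3 - <<'E'
from h import *
T=lambda x,y:(250+x/5.333,195+y/5.333); S=lambda x,y:(210+(x-400)/5,120+y/5)
P=np.array([atz("top",*T(*p),.13) for p in[(132,82),(290,88),(290,318),(128,312)]]);print(P.round(4),P.mean(0))
f=(P[0]+P[1]-P[2]-P[3])/2; print("yaw",np.degrees(np.arctan2(f[1],f[0])),np.linalg.norm(f),np.linalg.norm(P[0]-P[1]))
Q=np.array([atz("scene",*S(*p),.13) for p in[(522,215),(580,268),(724,150),(478,192),(622,82)]]);print(Q.round(4))
print("slot",atz("top",*T(210,198),.13),atz("scene",*S(600,165),.13))
for z in(.2,.22):print(atz("top",*T(181,241),z),atz("scene",*S(667,58),z))
print(tri(ray("top",*T(181,241)),ray("scene",*S(667,58))))
E
```

```text
[[ 0.5784 -0.0965  0.13  ]
 [ 0.5696 -0.2014  0.13  ]
 [ 0.4169 -0.191   0.13  ]
 [ 0.4256 -0.0853  0.13  ]] [ 0.49761791 -0.14355134  0.13      ]
yaw -4.026735201567997 0.1531140578131887 0.10530206757435119
[[ 0.577  -0.1502  0.13  ]
 [ 0.5918 -0.0863  0.13  ]
 [ 0.4379 -0.0781  0.13  ]
 [ 0.5784 -0.1896  0.13  ]
 [ 0.4244 -0.1819  0.13  ]]
slot [ 0.4982517  -0.14360134  0.13      ] [ 0.50446381 -0.13882602  0.13      ]
[ 0.46218889 -0.11754955  0.2       ] [ 0.44881181 -0.12192497  0.2       ]
[ 0.45977521 -0.11605682  0.22      ] [ 0.46785051 -0.10760972  0.22      ]
(array([ 0.46003438, -0.11538956,  0.21115757]), np.float64(0.003083158359771451))
```

```bash
python3 -m jog '0 0 0 0 0.9; 0 0 0 0 0.9; 0 0 0 0 0.9; 0 0.44 -0.92 0 0; 0 0.44 -0.92 0 0; 0 0.44 -0.92 0 0; 0 0.44 -0.92 0 0; 0 0.44 -0.92 0 0'; python3 -m jog '0 0.44 -0.92 0 0; 0 0.44 -0.92 0 0; 0 0.44 -0.92 0 0; 0 0.44 -0.92 0 0; 0 0 0 0 0; 0 0 0 0 0'
python3 - <<'E'
from h import *
import cv2
o=bot.get_obs(); print(o["ee_pos"],o["tool_rot"].round(4),o["wrist_force"],o["gripper_width"],o["qpos"])
cv2.imwrite("pics/w1.png",bot.capture("wrist")[:,:,::-1])
E
```

```text
time_s: 1.1
ee_pos: [0.2714, -0.3326, 0.2312]
tool_rot: [[0.998, -0.069, 0.0], [-0.069, -0.998, 0.001], [-0.0, -0.001, -1.0]]
wrist_force: [0.2, -0.6, 0.2]
gripper_width: 0.0142
finger_force: 0.0
time_s: 1.85
ee_pos: [0.3709, -0.157, 0.2314]
tool_rot: [[0.998, -0.068, -0.001], [-0.068, -0.998, -0.0], [-0.001, 0.0, -1.0]]
wrist_force: [0.4, -0.7, 0.9]
gripper_width: 0.0006
finger_force: 0.0
[ 0.37092307 -0.15698258  0.2313655 ] [[ 9.977e-01 -6.770e-02 -7.000e-04]
 [-6.770e-02 -9.977e-01 -2.000e-04]
 [-7.000e-04  2.000e-04 -1.000e+00]] [ 0.362543   -0.74462723  0.89595878] 0.0005637878179971297 [-4.02328664e+01 -1.82288830e+01  1.17179374e+02 -3.17292153e-02
  8.10726833e+01  5.36552675e+01]
```

View pics/w1.png

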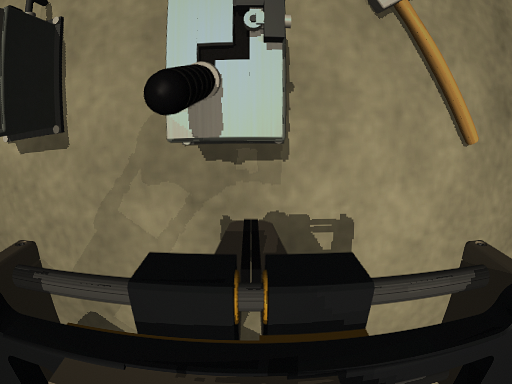

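The wrist view shows the grip's top end at about (172,92), its stem at about (213,78), the cross slot at about (223,52) and the plate's near corners at (167,138) and (284,138). The fingers are shut.

```bash
cat >> h.py <<'E'
def wray(u,v,o):
    c=bot.camera_info("wrist"); x,y=u-c["cx"],v-c["cy"]; r=np.hypot(x,y); t=r/c["fx"]
    d=np.array([np.sin(t)*x/r,-np.sin(t)*y/r,-np.cos(t)]); M=c["mount"]; R=o["tool_rot"]
    return o["ee_pos"]+R@M[:3,3], R@M[:3,:3]@d
def watz(u,v,z,o):
    p,d=wray(u,v,o); return p+d*(z-p[2])/d[2]
E
python3 - <<'E'
from h import *
o=bot.get_obs(); F=np.array([.9976,-.0698,0]);L=np.array([.0698,.9976,0])
print(o["ee_pos"],"plate near corners",watz(167,138,.13,o),watz(284,138,.13,o),"slot mid",watz(223,52,.13,o))
for z in(.19,.21,.215):
    p=watz(170,93,z,o); q=p-[.498,-.1425,.02]; print(z,p,q@F,q@L)
print(tri(wray(170,93,o),ray("scene",210+267/5,120+58/5)),tri(wray(170,93,o),ray("top",250+181/5.333,195+241/5.333)))
E
```

```text
[ 0.37079279 -0.1574367   0.23139799] plate near corners [ 0.42971487 -0.08766997  0.13      ] [ 0.42156498 -0.18866276  0.13      ] slot mid [ 0.49951311 -0.14217884  0.13      ]
0.19 [ 0.46157374 -0.10976335  0.19      ] -0.03862385678675498 0.030115530303624332
0.21 [ 0.45921298 -0.11504634  0.21      ] -0.04061020093181141 0.02468043399440928
0.215 [ 0.45862278 -0.11636709  0.215     ] -0.04110678696807555 0.023321659917105508
(array([ 0.45891711, -0.11481918,  0.21028948]), np.float64(0.0007960682189552373)) (array([ 0.45946671, -0.11640783,  0.2152837 ]), np.float64(0.001742775571709044))
```

```bash
python3 -m jog '0 0.4 -0.5 0 0; 0 0.4 -0.46 0 0; 0 0 0 0.5 0; 0 0 0 0.5 0; 0 0 0 0 0; 0 0 0 0 0'; python3 -m jog '0 0.2 0 0 0;0 0.2 0 0 0;0 0 0 0 0'; python3 -m jog '0 0.2 0 0 0;0 0.2 0 0 0;0 0 0 0 0'
```

```text
time_s: 2.65
ee_pos: [0.4146, -0.1127, 0.1825]
tool_rot: [[0.998, -0.07, 0.001], [-0.07, -0.998, -0.001], [0.001, 0.001, -1.0]]
wrist_force: [0.6, 0.3, 0.6]
gripper_width: 0.0001
finger_force: 0.0
time_s: 3.02
ee_pos: [0.4353, -0.1131, 0.182]
tool_rot: [[0.998, -0.068, 0.001], [-0.068, -0.998, -0.0], [0.001, 0.0, -1.0]]
wrist_force: [0.0, 0.1, -0.8]
gripper_width: 0.0007
finger_force: 0.0
time_s: 3.4
ee_pos: [0.4548, -0.1143, 0.1815]
tool_rot: [[0.998, -0.068, -0.0], [-0.068, -0.998, 0.0], [-0.0, -0.0, -1.0]]
wrist_force: [-0.7, -0.5, 0.5]
gripper_width: 0.0002
finger_force: 0.5
```

```bash
python3 -m jog '0 0.15 0 0 0;0 0.15 0 0 0'; python3 -m jog '0 0.1 0 0 0;0 0 0 0 0'
python3 - <<'E'
from h import *
import cv2
o=bot.get_obs(); print(o["ee_pos"],o["wrist_force"],o["torque"])
cv2.imwrite("pics/w2.png",bot.capture("wrist")[:,:,::-1])
E
```

```text
time_s: 3.65
ee_pos: [0.4697, -0.1153, 0.1817]
tool_rot: [[0.998, -0.068, 0.0], [-0.068, -0.998, 0.0], [0.0, -0.0, -1.0]]
wrist_force: [-2.0, 0.4, 1.3]
gripper_width: 0.0001
finger_force: 1.1
time_s: 3.9
ee_pos: [0.4746, -0.1157, 0.1816]
tool_rot: [[0.998, -0.068, 0.0], [-0.068, -0.998, 0.0], [0.0, -0.0, -1.0]]
wrist_force: [-0.9, 0.7, 0.7]
gripper_width: 0.0002
finger_force: 0.6
[ 0.47462851 -0.11568801  0.1815903 ] [-0.93814268  0.69880554  0.68478314] [0.02981584 0.12190833 0.03608173]
```

View pics/w2.png

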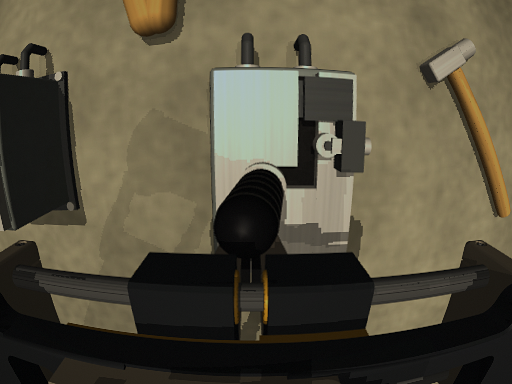

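The grip is in front of the fingers at (247,228) and its stem at (265,175) is nearly at the cross slot. The detent roller is at (325,147). I'll keep pushing gently to feel for the left lane's end.

```bash
for i in 1; do python3 -m jog '0 0.04 0 0 0;0 0 0 0 0' | grep -E 'pos|wrist'; done; python3 -m jog '0 0.04 0 0 0;0 0 0 0 0' | grep -E 'pos|wrist'
```

```text
ee_pos: [0.4762, -0.1158, 0.1816]
wrist_force: [-1.6, 1.9, 0.4]
ee_pos: [0.4783, -0.116, 0.1816]
wrist_force: [-1.6, 0.8, 1.3]
```

```bash
python3 -m jog '0 0.04 0 0 0;0 0 0 0 0' | grep -E 'pos|wrist'
```

```text
ee_pos: [0.4803, -0.1161, 0.1816]
wrist_force: [-2.4, 0.4, 1.9]
```

```bash
python3 -m jog '0 0.03 0 0 0;0 0 0 0 0' | grep -E 'pos|wrist'
```

```text
ee_pos: [0.4817, -0.1162, 0.1816]
wrist_force: [-1.9, 0.5, 1.5]
```

```bash
python3 -m jog '0 0.03 0 0 0;0 0 0 0 0' | grep -E 'pos|wrist'
```

```text
ee_pos: [0.4828, -0.1162, 0.1816]
wrist_force: [-4.7, 0.9, 3.0]
```

The force has risen to about 5 N, so that is the lane's end. Now I'll go round to the grip's left side.

```bash
python3 -m jog '0 -0.3 0 0 0;0 0 -0.5 0 0;0 0 -0.5 0 0; 0 0.35 0 0 0;0 0.35 0 0 0;0 0 0 0 0' | grep -E 'pos|wrist';python3 -m jog '0 0 0.15 0 0;0 0 0.15 0 0;0 0 0 0 0' | grep -E 'pos|wrist'; python3 -m jog '0 0 0.15 0 0;0 0 0.15 0 0' | grep -E 'pos|wrist'
```

```text
ee_pos: [0.5077, -0.0678, 0.1816]
wrist_force: [-1.2, 0.4, -0.2]
ee_pos: [0.5053, -0.0835, 0.1817]
wrist_force: [-0.1, 0.2, 0.1]
ee_pos: [0.5046, -0.0979, 0.1819]
wrist_force: [1.2, 1.6, 1.7]
```

```bash
python3 -m jog '0 0 0.1 0 0;0 0 0.1 0 0' | grep -E 'pos|wrist';python3 -m jog '0 0 0.1 0 0;0 0 0.1 0 0' | grep -E 'pos|wrist'; python3 -m jog '0 0 0.1 0 0;0 0 0 0 0' | grep -E 'pos|wrist'
```

```text
ee_pos: [0.5039, -0.108, 0.1817]
wrist_force: [0.3, 0.7, 1.2]
ee_pos: [0.5031, -0.118, 0.1816]
wrist_force: [0.9, 1.0, 0.9]
ee_pos: [0.5028, -0.123, 0.1815]
wrist_force: [-0.1, 1.4, -0.2]
```

```bash
python3 -m jog '0 0 0.04 0 0;0 0 0 0 0' | grep -E 'pos|wrist'
```

```text
ee_pos: [0.5027, -0.1246, 0.1815]
wrist_force: [0.8, 2.1, -0.6]
```

```bash
python3 -m jog '0 0 0.04 0 0;0 0 0 0 0' | grep -E 'pos|wrist'
```

```text
ee_pos: [0.5025, -0.1267, 0.1815]
wrist_force: [-0.3, 0.6, 0.2]
```

```bash
python3 -m jog '0 0 0.04 0 0;0 0 0 0 0' | grep -E 'pos|wrist'; python3 -m jog '0 0 0.03 0 0;0 0 0 0 0' | grep -E 'pos|wrist'
```

```text
ee_pos: [0.5024, -0.1287, 0.1816]
wrist_force: [-0.1, 2.2, 0.1]
ee_pos: [0.5023, -0.1301, 0.1816]
wrist_force: [-0.2, 0.6, 0.2]
```

```bash
python3 -m jog '0 0 0.03 0 0;0 0 0 0 0' | grep -E 'pos|wrist'
```

```text
ee_pos: [0.5022, -0.1317, 0.1816]
wrist_force: [0.5, 2.1, 0.1]
```

```bash
python3 -m jog '0 0 0.03 0 0;0 0 0 0 0' | grep -E 'pos|wrist'
```

```text
ee_pos: [0.5021, -0.1332, 0.1816]
wrist_force: [-0.0, 0.9, 0.7]
```

```bash
python3 -m jog '0 0 0.03 0 0;0 0 0 0 0' | grep -E 'pos|wrist'
```

```text
ee_pos: [0.502, -0.1347, 0.1815]
wrist_force: [0.1, 1.6, -0.1]
```

```bash
python3 -m jog '0 0 0.03 0 0;0 0 0 0 0' | grep -E 'pos|wrist'
python3 - <<'E'
from h import *
import cv2
o=bot.get_obs()
cv2.imwrite("pics/w3.png",cv2.resize(bot.capture("wrist")[40:290,130:430,::-1],None,fx=2,fy=2))
E
```

```text
ee_pos: [0.5019, -0.1362, 0.1815]
wrist_force: [0.4, 0.9, -0.0]
```

View pics/w3.png

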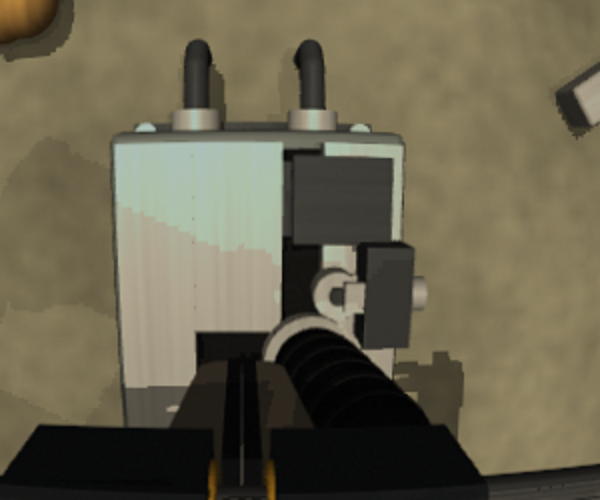

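The stem collar at (308,350) lines up with the right lane (columns 283–323), and the roller is just ahead at (330,292). I'll push a bit further to feel the right wall.

```bash
python3 -m jog '0 0 0.03 0 0;0 0 0 0 0' | grep -E 'pos|wrist'
```

```text
ee_pos: [0.5018, -0.1376, 0.1815]
wrist_force: [0.9, 1.2, -0.3]
```

```bash
python3 -m jog '0 0 0.03 0 0;0 0 0 0 0' | grep -E 'pos|wrist'
```

```text
ee_pos: [0.5017, -0.1384, 0.1815]
wrist_force: [0.6, 5.2, 0.4]
```

```bash
python3 -m jog '0 0 -0.3 0 0;0 -0.4 0 0 0;0 -0.45 0 0 0;0 0 0.45 0 0;0 0 0.45 0 0;0 0 0 0 0;0 0 0 0 0' | grep -E 'pos|wrist'; python3 -m jog '0 0.1 0 0 0;0 0.1 0 0 0;0 0 0 0 0' | grep -E 'pos|wrist'; python3 -m jog '0 0.06 0 0 0;0 0.06 0 0 0;0 0 0 0 0' | grep -E 'pos|wrist'; python3 -m jog '0 0.06 0 0 0;0 0 0 0 0' | grep -E 'pos|wrist'
```

```text
ee_pos: [0.4574, -0.1656, 0.1817]
wrist_force: [0.0, 0.6, 0.6]
ee_pos: [0.4677, -0.1665, 0.1816]
wrist_force: [-0.3, -0.9, -0.0]
ee_pos: [0.4734, -0.1673, 0.1816]
wrist_force: [0.5, 0.3, -0.2]
ee_pos: [0.4764, -0.1675, 0.1816]
wrist_force: [-0.2, 0.1, -0.0]
```

```bash
for i in 1; do python3 -m jog '0 0.04 0 0 0;0 0 0 0 0' | grep -E 'pos|wrist';python3 -m jog '0 0.04 0 0 0;0 0 0 0 0' | grep -E 'pos|wrist';python3 -m jog '0 0.04 0 0 0;0 0 0 0 0' | grep -E 'pos|wrist'; done
```

```text
ee_pos: [0.4782, -0.1675, 0.1816]
wrist_force: [-0.9, -0.6, 0.5]
ee_pos: [0.48, -0.1677, 0.1816]
wrist_force: [-2.6, 0.7, 1.9]
ee_pos: [0.4823, -0.1679, 0.1817]
wrist_force: [-2.4, -0.2, 2.1]
```

```bash
python3 -m jog '0 0.04 0 0 0;0 0 0 0 0' | grep -E 'pos|wrist';python3 -m jog '0 0.04 0 0 0;0 0 0 0 0' | grep -E 'pos|wrist'
```

```text
ee_pos: [0.4844, -0.168, 0.1816]
wrist_force: [-2.8, 0.5, 2.0]
ee_pos: [0.4864, -0.1681, 0.1816]
wrist_force: [-1.7, 0.0, 1.6]
```

```bash
python3 -m jog '0 0.04 0 0 0;0 0 0 0 0' | grep -E 'pos|wrist';python3 -m jog '0 0.04 0 0 0;0 0 0 0 0' | grep -E 'pos|wrist'
```

```text
ee_pos: [0.4883, -0.1682, 0.1816]
wrist_force: [-1.5, 0.4, 1.3]
ee_pos: [0.4903, -0.1684, 0.1816]
wrist_force: [-2.0, 0.0, 1.3]
```

```bash
python3 -m jog '0 0.03 0 0 0;0 0 0 0 0' | grep -E 'pos|wrist';python3 -m jog '0 0.03 0 0 0;0 0 0 0 0' | grep -E 'pos|wrist'
```

```text
ee_pos: [0.4918, -0.1685, 0.1816]
wrist_force: [-2.1, 0.6, 2.0]
ee_pos: [0.4929, -0.1684, 0.1815]
wrist_force: [-3.7, 1.4, 2.9]
```

```bash
python3 -m jog '0 0.03 0 0 0;0 0 0 0 0' | grep -E 'pos|wrist';python3 -m jog '0 0.03 0 0 0;0 0 0 0 0' | grep -E 'pos|wrist'
```

```text
ee_pos: [0.4938, -0.1682, 0.1815]
wrist_force: [-6.5, 2.7, 5.4]
ee_pos: [0.4949, -0.1681, 0.1812]
wrist_force: [-7.3, 3.0, 4.8]
```

```bash
python3 -m jog '0 0.03 0 0 0;0 0 0 0 0' | grep -E 'pos|wrist'
```

```text
ee_pos: [0.4958, -0.168, 0.1811]
wrist_force: [-9.4, 2.3, 5.7]
```

The roller is met at x≈0.493 and the force is climbing. I'll continue in small steps.

```bash
python3 -m jog '0 0.03 0 0 0;0 0 0 0 0' | grep -E 'pos|wrist'; python3 -m jog '0 0.03 0 0 0;0 0 0 0 0' | grep -E 'pos|wrist'
```

```text
ee_pos: [0.4972, -0.1679, 0.1811]
wrist_force: [-11.8, 2.9, 7.9]
ee_pos: [0.4987, -0.1679, 0.1811]
wrist_force: [-9.6, 3.1, 6.4]
```

```bash
python3 -m jog '0 0.03 0 0 0;0 0 0 0 0' | grep -E 'pos|wrist'
```

```text
ee_pos: [0.5002, -0.1679, 0.181]
wrist_force: [-9.3, 4.9, 5.5]
```

```bash
python3 -m jog '0 0.03 0 0 0;0 0 0 0 0' | grep -E 'pos|wrist'
```

```text
ee_pos: [0.5018, -0.168, 0.1809]
wrist_force: [-9.3, 3.4, 4.2]
```

```bash
python3 -m jog '0 0.03 0 0 0;0 0 0 0 0' | grep -E 'pos|wrist'; python3 -m jog '0 0.03 0 0 0;0 0 0 0 0' | grep -E 'pos|wrist'
```

```text
ee_pos: [0.5035, -0.1681, 0.1808]
wrist_force: [-9.5, 3.9, 4.8]
ee_pos: [0.5051, -0.1682, 0.1807]
wrist_force: [-6.9, 3.1, 3.4]
```

```bash
python3 -m jog '0 0.03 0 0 0;0 0 0 0 0' | grep -E 'pos|wrist'; python3 -m jog '0 0.03 0 0 0;0 0 0 0 0' | grep -E 'pos|wrist'
```

```text
ee_pos: [0.5069, -0.1684, 0.1806]
wrist_force: [-5.5, 3.7, 1.2]
ee_pos: [0.5086, -0.1687, 0.1805]
wrist_force: [-4.4, 2.4, 0.4]
```

```bash
python3 -m jog '0 0.03 0 0 0;0 0 0 0 0' | grep -E 'pos|wrist'
```

```text
ee_pos: [0.5105, -0.1691, 0.1806]
wrist_force: [-3.5, 1.7, -0.5]
```

That was over the crest: the force has dropped. Next I'll push on to the end stop.

```bash
python3 -m jog '0 0.03 0 0 0;0 0 0 0 0' | grep -E 'pos|wrist'; python3 -m jog '0 0.03 0 0 0;0 0 0 0 0' | grep -E 'pos|wrist'; python3 -m jog '0 0.03 0 0 0;0 0 0 0 0' | grep -E 'pos|wrist'
```

```text
ee_pos: [0.5127, -0.17, 0.1813]
wrist_force: [-3.4, 0.5, -0.9]
ee_pos: [0.5151, -0.1705, 0.1822]
wrist_force: [-1.7, -0.6, -0.5]
ee_pos: [0.5165, -0.1704, 0.1822]
wrist_force: [-0.1, -0.5, 0.3]
```

```bash
python3 -m jog '0 0.03 0 0 0;0 0 0 0 0' | grep -E 'pos|wrist'; python3 -m jog '0 0.03 0 0 0;0 0 0 0 0' | grep -E 'pos|wrist'
```

```text
ee_pos: [0.5175, -0.1703, 0.1818]
wrist_force: [0.3, -0.0, 0.9]
ee_pos: [0.5186, -0.1703, 0.1815]
wrist_force: [-0.4, 0.4, -0.0]
```

```bash
python3 -m jog '0 0.03 0 0 0;0 0 0 0 0' | grep -E 'pos|wrist'
```

```text
ee_pos: [0.5199, -0.1705, 0.1814]
wrist_force: [-1.5, -0.3, -0.0]
```

```bash
python3 -m jog '0 0.03 0 0 0;0 0 0 0 0' | grep -E 'pos|wrist'
```

```text
ee_pos: [0.5215, -0.1705, 0.1813]
wrist_force: [-2.5, 0.4, -1.0]
```

```bash
python3 -m jog '0 0.03 0 0 0;0 0 0 0 0' | grep -E 'pos|wrist'
```

```text
ee_pos: [0.5232, -0.1706, 0.1816]
wrist_force: [-2.2, 0.4, -0.6]
```

```bash
python3 -m jog '0 0.03 0 0 0;0 0 0 0 0' | grep -E 'pos|wrist'
```

```text
ee_pos: [0.5245, -0.1707, 0.1815]
wrist_force: [-3.0, -0.3, -0.7]
```

```bash
python3 -m jog '0 0.03 0 0 0;0 0 0 0 0' | grep -E 'pos|wrist'
```

```text
ee_pos: [0.5253, -0.1707, 0.1813]
wrist_force: [-5.5, -1.3, -0.0]
```

```bash
python3 -m jog '0 0.02 0 0 0;0 0 0 0 0' | grep -E 'pos|wrist'
```

```text
ee_pos: [0.5257, -0.1707, 0.1812]
wrist_force: [-8.6, -0.0, 2.3]
```

```bash
python3 -m jog '0 0.03 0 0 0;0 0 0 0 0' | grep -E 'pos|wrist'
```

```text
ee_pos: [0.5262, -0.1708, 0.1811]
wrist_force: [-12.4, 0.2, 2.2]
```

```bash
python3 -m jog '0 0.03 0 0 0;0 0 0 0 0' | grep -E 'pos|wrist'
```

```text
ee_pos: [0.5267, -0.1708, 0.1809]
wrist_force: [-14.9, 0.1, 4.6]
```

```bash
python3 -m jog '0 0.03 0 0 0;0 0 0 0 0' | grep -E 'pos|wrist'
```

```text
ee_pos: [0.5272, -0.1708, 0.1808]
wrist_force: [-18.5, 0.3, 7.4]
```

This is a firm end stop: 18 N and rising linearly. I'll back off and look.

```bash
python3 -m jog '0 -0.2 0 0 0;0 -0.4 0 0 0;0 -0.6 0 0 0;0 -0.6 0 0 0; 0 0 0 -0.5 0;0 0 0 -0.5 0;0 0 0 0 0;0 0 0 0 0' | grep -E 'time|pos|wrist'
python3 - <<'E'
from h import *
import cv2
w=bot.capture("wrist")[0:250,130:430,::-1]; s=bot.capture("scene")[100:225,190:340,::-1]
c=np.vstack([cv2.resize(w,(384,320)),cv2.resize(s,(384,270),interpolation=3)[:270]]); cv2.imwrite("pics/w4.png",c)
E
```

```text
time_s: 21.5
ee_pos: [0.4419, -0.1649, 0.2309]
wrist_force: [-0.2, -0.5, 0.1]
```

View pics/w4.png

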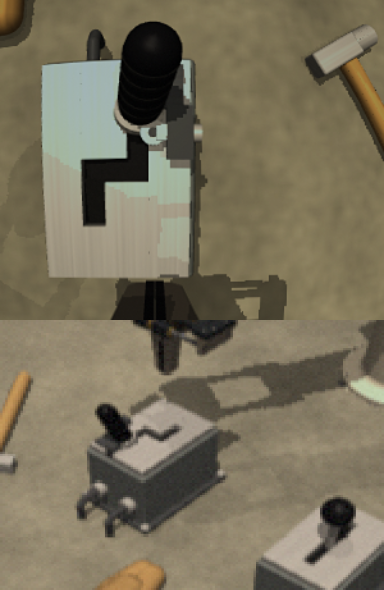

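The grip now leans over the far end of the right lane, beyond the roller at (152,132). The ball knob, last and mallet are where they were, and the gripper is clear.

```bash
python3 -c "
from rig import bot
print(bot.hand_in())"
```

```text
the job is handed in; nothing more can be done
None
```

The lever went through the Z gate and over the detent, then up to the float notch's end stop at about 20 N. I left it there with the robot clear and handed the job in at about 22 s.

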